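# Push a culture dish under the spring flap of a dish warmer

## Robot

A 7-joint arm with a two-finger parallel gripper is mounted at the origin on a cart in front of the work surface, level with it; the furniture and walls round the work are solid. World frame = base frame: x ahead of the robot, y to its left, z up, the work surface at z = 0. Lengths are in m, angles in rad, forces in N, time in s.
With the tool pointing down it reaches from about 0.425 to 1.025 m from the base axis. Payload 9.4 kg.
Tool frame: the origin (TCP) lies on the centre line of the jaws, within the pads' length; the fingertips stand 19 mm ahead of it and the grasp point (between the pads) is the TCP; z points along the fingers, y is the line along which they close (so a half turn about z gives the same grasp; the last joint's range is limited). The gripper opens to 85 mm and grips with 20 to 120 N. Pads are 22 mm wide; open, the fingers measure 114 mm over their backs; the gripper's body (76 mm by 85 mm) begins 54 mm behind the grasp point. The pads swing forward as they close: fully open they stand 13 mm farther back than shut.
Start: joints at [-1.235, 0.599, -0.003, 1.599, 0.002, 0.943, -0.08], TCP at [0.291, 0.664, 0.25] pointing down, gripper open.
Joint ranges: [-2.57, 2.57], [-0.35, 1.97], [-1.29, 1.29], [0.11, 2.56], [-1.05, 4.19], [0.11, 1.86], [-2.63, 2.63]. Speed limits (rad/s): [2.22, 2.22, 3.01, 3.01, 3.14, 3.14, 3.14].

## Interface

Orientations are given as [roll, pitch, yaw] about the fixed x, y, z axes, in that order (R = Rz(yaw) Ry(pitch) Rx(roll)).
In Python, from plant import arm, read_camera gives the robot as it stands.
- The arm moves only by the tool play_rows, never from a script. Its argument "series" is a list of rows, each a list of 7 numbers: the finger opening in m, from 0 to 0.0854, then the shift along the world's x, y, z in m, then the turn, a rotation vector about the world's x, y, z in rad. In form: [[claw, dx, dy, dz, wx, wy, wz], ...]. A call has 1 to 8 rows; each row is the pose to reach, as a shift and turn from the pose commanded when the call began; what a row does not reach only later rows make up. A row lasts 1/10 s, in which the tool goes at most 50 mm and 8.59 degrees, less where a joint would pass 70% of its speed; a pose out of reach is approached as far as the arm can. A call with a gripper value outside its range is refused whole. The fingers move at their own pace and stop on an object; "newtons" is the grip in N (left out, the last holds). Time passes only in rows, so rows that repeat a pose let the fingers close. It gives the time, the measured TCP pose, the force, the opening and the grip force at its end, in the units of the state.
- arm.get_obs(): the state, without advancing time (a new reading comes with each control period).
- read_camera(name): name is "side" or "top"; returns a dict with "frame" (384x512x3 uint8, red, green, blue), "intrinsics" (3x3 intrinsics, pixels), "rvec" (rotation vector, rad) and "tvec" (3), from world to camera coordinates, as OpenCV has them. Camera axes: x right, y down, z forward; pixel columns grow to the right and rows downward; lengths in m; the calibration is good to about 2 mm. A picture is of the moment at which its call begins. There is no depth.
- arm.hand_in(): hands the job in; it is judged then, once.
The state is a dict: "time_s": time; "joints": joint angles; "dq": joint speeds; "joint_torque": joint torques, N m; "ee_pos": TCP position; "orientation": TCP orientation; "wrist_force": force on the tool from outside, world axes, zero at the start; "torque": the same for the moment, N m; "opening": finger opening in m; "grasp_force": force on a finger pad.
Only numpy, scipy, OpenCV 4.12 (cv2) and the standard library are available. Lean on these libraries where they do the work, as an engineer would, in place of code of your own. Each camera call takes 0.05 s, during which the arm holds its last target. There are 200 camera calls.

## Task

Load the pink culture dish into the dish warmer without picking it up: press the warmer's blue thumb bar down with one fingertip so that the amber hold-down flap swings up, and keep it down while the other fingertip pushes the dish along the plate, between the rails, until it is fully home against the back stop. Then let go of the bar so that the flap closes onto the dish and holds it. The dish must slide flat on the plate all the way, and the bottles, tube, can and filter round about stay where they stand.

Things in the scene. Friction and masses are not known exactly. Their poses are not given: they have to be found in the camera images.
- warmer: fixed dish warmer, white case, aluminium plate. Origin on the table under the centre of a dish that is fully home; x = the way the dish is pushed in (along the lane), y = left of that, z up; all x, y below are in this frame, mm. Plate top is 22 above the table, x -146 to +39, y -44 to +44, a lip 3 high round the loading end. A controller 41 high stands behind, x +42 to +72
- home (a point): point on the plate (22 mm above the table) at the centre of a dish that is fully home, axes as the warmer. The dish then touches the back stop, whose face is at x = +30
- lane_mouth (a point): point on the plate in the middle of the lane where its rails begin (x -48, y 0), axes as the warmer. The two rails stand 10 mm above the plate, 64 mm apart (inner faces at y -32 and +32) from here to the back stop; towards the robot they flare out to y -42 and +42 at x -76. They are polished and slippery
- flap (a joint): angle of the rocker (flap and thumb bar are one part): 0 = shut by its spring, lane empty; about 0.15 = resting on the dish; from 0.25 up the dish passes freely; 0.60 = end stop. Pressing the middle of the thumb bar opens it, 2 N to start, 5 N at the end stop; let go, it springs shut
- pad (a point): middle of the underside of the black rubber pad (18 along x, 20 along y mm) under the see-through amber flap. Shut, it hangs 6 to 10 mm above the plate and blocks the dish, whose centre is then at x -35. The flap above it spans x -7 to +27 and reaches 57 mm across the lane from the hinge; at 0.60 its free edge is 72 mm above the table
- hinge (a point): a point on the steel hinge rod (x -68, y -40, 44 mm above the table), which runs along x from a post at x -121 to a post at x +34 (10 mm wide, tops 50 mm above the table). The fingers straddle the rod: one inside on the dish, one outside on the bar
- thumb_bar (a point): middle of the top face of the blue ribbed thumb bar, 95 mm along x (x -115 to -20), y -50 to -81, right of the hinge rod, only table below. Top at its middle: 37 mm above the table when shut (rising outwards 0.2 rad), 32 at 0.2 rad (level), 27 at 0.4 (falling outwards), 23 at 0.6. A fingertip may slide along x on it while pressing
- dish: the pink clear culture dish, round, 60 mm across where touched, 14 mm high (markings up to 16), about 30 g; origin at the centre of its underside. It starts on the loading end of the plate, its centre 86 to 104 mm before home and up to 11 mm off the middle of the lane
- bottle_medium: bystander: white square bottle with a blue cap, 47 x 46 x 99 mm, origin under its centre
- bottle_oil: bystander: brown round bottle with a black cap, 52 mm across, 122 mm high, origin under its centre
- tube_a: bystander: white sample tube with a blue cap, 34 mm across, 112 mm high, origin under its centre
- objective_can: bystander: black screw can, 38 mm across, 61 mm high, origin under its centre
- filter_disc: bystander: blue disc-shaped syringe filter, 27 mm across, 20 mm high, origin under its centre
Mind the look-alikes: they are no part of the job. What is meant by the dish is not brown, and is the smaller of those in its own colour.

How it is judged:
On the way, in this order (a step that is already met when the one before it is completed fails the run):
1. a fingertip holds the flap open by the thumb bar, the dish still outside (value of joint flap above 0.2 rad and contact force between the fingers and warmer above 0.5 N and x of dish in the frame of home below -0.03 m), for 0.1 s.
2. the flap still held open, the dish is pushed home against the back stop (value of joint flap above 0.2 rad and contact force between the fingers and warmer above 0.5 N and x of dish in the frame of home between -0.005 and 0.005 m and y of dish in the frame of home between -0.006 and 0.006 m), for 0.1 s.
At the end, for the whole second after the job is handed in: the dish lies flat on the plate within 5 mm of fully home along the lane and 6 mm across it, at rest, and the flap has closed onto it (flap angle 0.10 to 0.20 rad, pressing it down) (x of dish in the frame of home between -0.005 and 0.005 m and y of dish in the frame of home between -0.006 and 0.006 m and value of joint flap between 0.1 and 0.2 rad and contact force between dish and warmer above 0.8 N and z of dish in the frame of home below 0.003 m and angle between dish's own z axis and vertical below 0.06 rad and linear speed of dish below 0.01 m/s); the robot touches nothing.
It fails at once if the dish is lifted off the plate or carried (z of dish in the frame of home above 0.008 m).
It fails at once if the dish is tipped (angle between dish's own z axis and vertical above 0.25 rad).
It fails at once if a bottle, the tube, the can or the filter is moved by more than 25 mm (distance of any of bottle_medium, bottle_oil, tube_a, objective_can, filter_disc from where it was at the start of the episode above 0.025 m).
It also fails if it takes over 54 s, if anything falls off the work surface, if the arm or the gripper's body presses on something with over 40 N, if the wrist force passes 120 N, or if a joint passes its speed limit or range.

## Working session

There is one attempt and no reset: what is moved stays moved. The work goes in short steps, Python scripts to look and compute and a tool call to move; the robot and the scene stay as the last step left them, time stands still between calls to the robot, and variables do not carry over. Pictures are saved under pics/ and viewed, at most 10 in all, crops included, and the job is handed in when it is done.

Besides the shell and the picture viewer there is one more tool, called after "Request:" as name([rows], argument=value, ...), one row to a line, values as JSON. play_rows: Moves the arm, as the interface text tells. Its arguments: {"type":"object","properties":{"series":{"type":"array","items":{"type":"array","items":{"type":"number"}}},"newtons":{"type":"number"}},"required":["series"]}

```bash
mkdir -p pics; python3 - <<'E'
from plant import arm, read_camera
import cv2,pickle
for n in("side","top"):
    d=read_camera(n);pickle.dump(d,open(n+".pkl","wb"))
    cv2.imwrite(f"pics/{n}0.png",cv2.resize(d["frame"][:,:,::-1],(800,600),interpolation=cv2.INTER_CUBIC))
    print(d["intrinsics"],d["rvec"],d["tvec"])
o=arm.get_obs();print(o)
E
```

```text
[[411.78775244   0.         256.91316906]
 [  0.         411.78775244 198.26125857]
 [  0.           0.           1.        ]] [ 0.15347873 -2.96460332  0.93781271] [0.58484873 0.11653665 0.94007368]
[[433.70046601   0.         251.89747876]
 [  0.         433.70046601 193.75925095]
 [  0.           0.           1.        ]] [ 2.14824166 -2.04703636  0.24416721] [-0.03340662  0.60409133  1.07219263]
{'time_s': 0.1, 'joints': array([-1.234701  ,  0.60006614, -0.00252979,  1.60006122,  0.00178615,
        0.94289012, -0.07979467]), 'dq': array([ 0.00060489, -0.00109914,  0.00078207, -0.00311794,  0.00118226,
       -0.00091445,  0.0013414 ]), 'joint_torque': array([ 3.82465456e-03, -7.77989316e+01,  1.56958669e+00, -2.58631217e+01,
        1.26745473e-02,  5.43251139e-03, -3.72959255e-05]), 'ee_pos': array([0.29070348, 0.66373087, 0.24948425]), 'orientation': array([-3.14017582e+00,  1.28746059e-04,  2.72884191e+00]), 'wrist_force': array([-0.25300848, -0.48054492,  0.59572579]), 'torque': array([-0.04857898,  0.02915688,  0.02277392]), 'grasp_force': 0.0, 'opening': 0.08550092655083473}
```

View pics/side0.png

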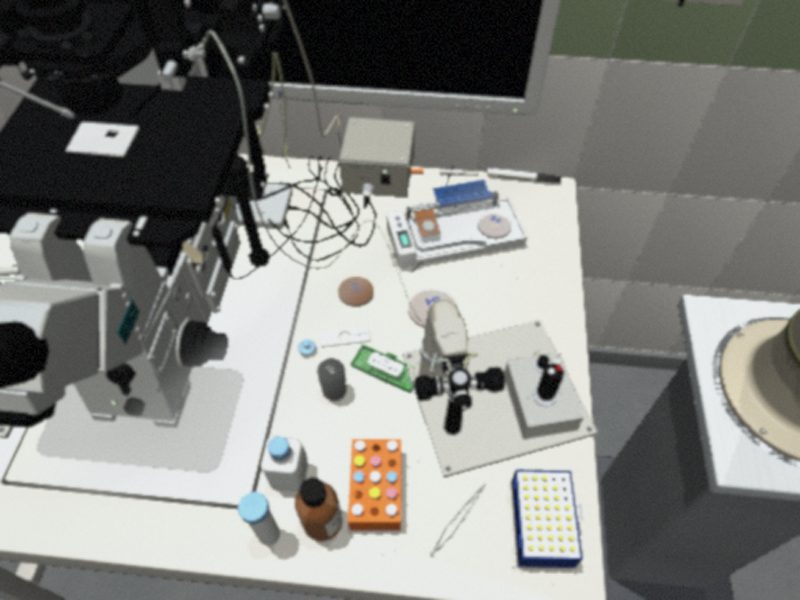

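View pics/top0.png

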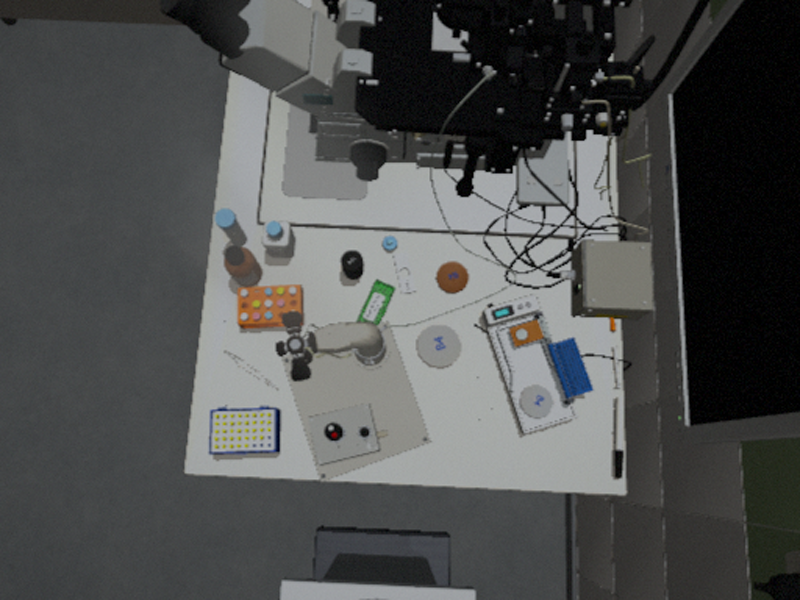

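Candidates for the dish (800x600 pictures): a pink dish on the warmer at top (537,401) / side (494,226), a larger pink one on the table at top (438,346) / side (432,306), and a brown one at top (452,277) / side (356,291). I choose the smaller pink one on the warmer plate. The amber flap is at top (525,333), the blue bar at top (570,367). Next I crop closely to check this and measure.

```bash
python3 - <<'E'
import cv2,pickle,numpy as np
for n,(x,y,w,h) in dict(side=(240,108,105,70),top=(300,180,90,105)).items():
    d=pickle.load(open(n+".pkl","rb"))
    for p in([0,0,0.],[.29,.664,.25],[.6,0,0],[.7,.3,0]): print(n,p,cv2.projectPoints(np.array([p]),d["rvec"],d["tvec"],d["intrinsics"],None)[0].ravel()*800/512)
    s=7 if n=="side" else 5.6
    c=cv2.resize(d["frame"][y:y+h,x:x+w,::-1],None,fx=s,fy=s,interpolation=cv2.INTER_CUBIC)
    cv2.imwrite(f"pics/{n}1.png",c);print(c.shape)
E
```

```text
side [0, 0, 0.0] [801.71716564 389.54486001]
side [0.29, 0.664, 0.25] [ 797.49867278 1154.3005271 ]
side [0.6, 0, 0] [393.50514496 352.94491647]
side [0.7, 0.3, 0] [288.21317792 549.36959737]
(490, 735, 3)
top [0, 0, 0.0] [372.4758528  684.55215105]
top [0.29, 0.664, 0.25] [-119.86038398  478.39905816]
top [0.6, 0, 0] [390.88168604 314.43293981]
top [0.7, 0.3, 0] [229.11383599 253.03369309]
(588, 504, 3)
```

View pics/side1.png

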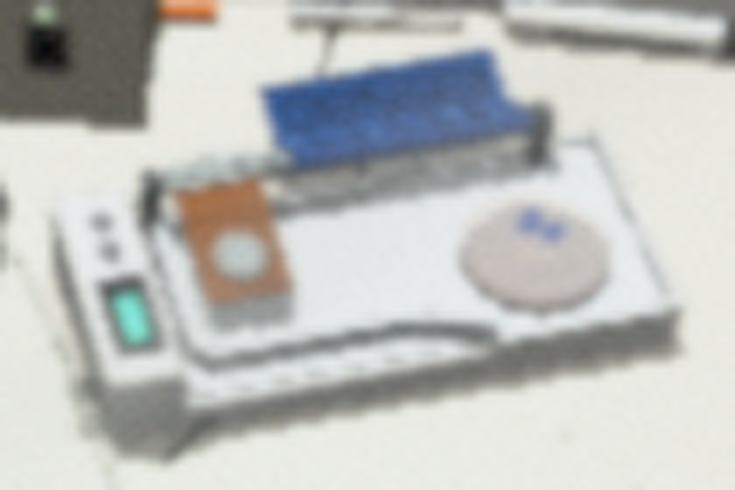

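View pics/top1.png

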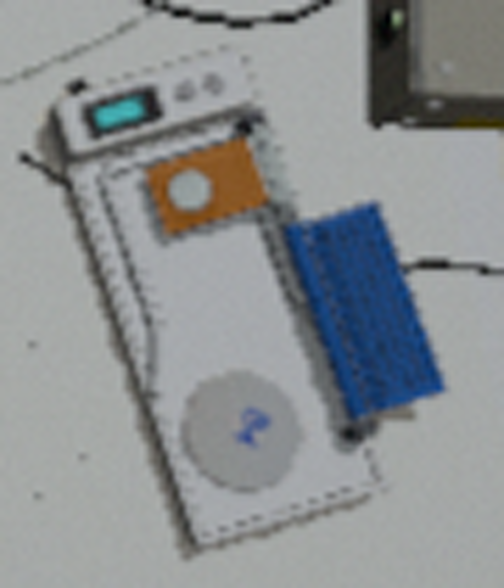

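Both crops confirm the choice: the pink dish with the blue mark lies on the warmer plate, top crop centre (241,430), side crop (534,252), and it is about 60 mm across. I now fit the warmer pose to the bar corners, the posts and the plate corners from both views.

```bash
cat >h.py <<'E'
import cv2,pickle,numpy as np
from scipy.optimize import least_squares as LS
def proj(d,P): return cv2.projectPoints(np.array(P,float).reshape(-1,1,3),d["rvec"],d["tvec"],d["intrinsics"],None)[0].reshape(-1,2)
def W(p,P):
    P=np.array(P,float)/1000;c,s=np.cos(p[2]),np.sin(p[2])
    return np.c_[p[0]+c*P[:,0]-s*P[:,1],p[1]+s*P[:,0]+c*P[:,1],P[:,2]+(p[3] if len(p)>3 else 0)]
E
python3 - <<'E'
from h import *
S,T=[pickle.load(open(n+".pkl","rb")) for n in("side","top")]
fs=lambda a:(np.array(a)+.5)/7-.5+[240,108]
ft=lambda a:(np.array(a)+.5)/5.6-.5+[300,180]
P=[(-20,-81,40),(-115,-81,40),(-115,-50,34),(-20,-50,34),(-121,-40,50),(34,-40,50),(-146,44,25),(-146,-44,25)]
us=fs([(263,90),(490,52),(537,125),(290,165),(541,103),(152,175),(675,312),(592,138)])
ut=ft([(378,203),(443,388),(355,415),(290,228),(350,430),(248,124),(190,548),(380,487)])
f=lambda p:np.r_[(proj(S,W(p,P))-us).ravel(),(proj(T,W(p,P))-ut).ravel()]
for z in(0,1):
    r=LS(f,[.8,-.3,.3]+[0]*z,loss="soft_l1",x_scale=.1);print(r.x);print(f(r.x).reshape(2,-1,2).round(1).tolist())
    if z==0:p=r.x
np.save("p.npy",p)
# dish: triangulate mark centre & rim circle
g=lambda q:np.r_[proj(S,q)[0]-fs((541,227)),proj(T,q)[0]-ft((252,427))]
r=LS(g,[.6,-.3,.03]);print("mark",r.x,r.fun)
th=np.linspace(0,6.283,60)
for z in(34,36):
  g=lambda q:proj(T,np.c_[W(p,[(q[0]+q[2]*np.cos(t),q[1]+q[2]*np.sin(t),z) for t in th])]) 
  h=lambda q:(lambda c:np.r_[(c.max(0)+c.min(0))/2-ft((241.5,430.5)),(c.max(0)-c.min(0)).mean()-121/5.6])(g(q))
  r=LS(h,[-90,0,30]);print("top dish warmer frame",z,r.x)
  g2=proj(S,W(p,[(r.x[0]+30*np.cos(t),r.x[1]+30*np.sin(t),z) for t in th]));print("side bbox pred",((g2-[240,108]+.5)*7-.5).min(0),((g2-[240,108]+.5)*7-.5).max(0))
for n,q in dict(medium=(277,240),):pass
E
```

```text
[ 0.55681154 -0.22677379  0.34288777]
[[[-0.1, 1.6], [0.8, 1.2], [-2.6, 0.2], [-1.0, 0.5], [0.8, 1.3], [0.1, 1.0], [-0.1, -1.0], [0.7, 0.4]], [[-2.0, 0.4], [-1.0, 1.4], [3.0, 0.3], [2.3, -0.4], [2.7, 0.3], [0.8, -0.8], [2.2, -1.4], [-0.4, -0.3]]]
[ 0.55674802 -0.22270039  0.33713788  0.00671909]
[[[0.0, 0.9], [1.3, 0.6], [-2.1, -0.3], [-0.9, -0.2], [1.3, 0.7], [0.1, 0.2], [0.4, -1.3], [1.2, -0.1]], [[-2.8, 0.1], [-2.0, 1.4], [2.0, 0.1], [1.4, -0.7], [1.6, 0.2], [-0.1, -1.3], [0.8, -1.5], [-1.5, -0.4]]]
mark [ 0.45670859 -0.2545269   0.04033974] [-0.11214909 -0.04637814 -0.03741503  0.11558572]
top dish warmer frame 34 [-103.15498257   11.08245718   28.37777435]
side bbox pred [459.95285852 187.0933182 ] [620.30770344 305.4252748 ]
top dish warmer frame 36 [-103.20087553   11.54260522   28.32835835]
side bbox pred [460.96854607 184.23973336] [621.60744032 302.68921023]Traceback (most recent call last):
  File "<stdin>", line 22, in <module>
ValueError: too many values to unpack (expected 2)
```

```bash
python3 - <<'E'
from h import *
S,T=[pickle.load(open(n+".pkl","rb")) for n in("side","top")]
fs=lambda a:(np.array(a)+.5)/7-.5+[240,108]
ft=lambda a:(np.array(a)+.5)/5.6-.5+[300,180]
P=[(-20,-81,40),(-115,-81,40),(-121,-40,49),(34,-40,49)]
us=fs([(263,90),(490,52),(541,105),(152,178)])
ut=ft([(378,203),(443,388),(350,430),(248,124)])
f=lambda p:np.r_[(proj(S,W(p,P))-us).ravel(),(proj(T,W(p,P))-ut).ravel()]
r=LS(f,[.55,-.22,.34,0],x_scale=.1);print(r.x);print(f(r.x).reshape(2,-1,2).round(1).tolist())
f2=lambda p:f(np.r_[p,0]);r=LS(f2,[.55,-.22,.34],x_scale=.1);print(r.x);print(f2(r.x).reshape(2,-1,2).round(1).tolist())
p=r.x;np.save("p.npy",p)
L=[[(-146,44,22),(-146,-44,22),(39,-44,22),(39,44,22),(-146,44,22)],[(-115,-81,40),(-20,-81,40),(-20,-50,34),(-115,-50,34),(-115,-81,40)],[(-76,42,32),(-48,32,32),(30,32,32),(30,-32,32),(-48,-32,32),(-76,-42,32)],[(-121,-40,50),(34,-40,50)],[(42,44,41),(72,44,41),(72,-44,41),(42,-44,41),(42,44,41)]]
out=[]
for d,x,y,w,h in((S,240,108,105,70),(T,300,180,90,105)):
    s=5.6;c=cv2.resize(d["frame"][y:y+h,x:x+w,::-1],None,fx=s,fy=s,interpolation=cv2.INTER_CUBIC)
    if d is S:c=c[:, :]
    for l in L: cv2.polylines(c,[np.int32((proj(d,W(p,l))-[x,y]+.5)*s)],False,(0,0,255) ,1)
    out.append(c)
out[0]=out[0][:,:]
k=np.zeros((600,1100,3),np.uint8);k[:392,:588]=out[0];k[:588,590:1094]=out[1]
cv2.imwrite("pics/ov.png",cv2.resize(k,(800,436),interpolation=cv2.INTER_AREA))
E
```

```text
[ 0.55779005 -0.22567641  0.34056653  0.00496262]
[[[-0.4, 0.5], [0.7, 0.2], [0.7, 0.3], [-0.2, -0.3]], [[-1.9, -0.2], [-1.0, 0.9], [2.6, -0.1], [0.7, -1.5]]]
[ 0.55825859 -0.22820857  0.33962156]
[[[-0.5, 1.2], [0.4, 0.9], [0.4, 1.0], [-0.3, 0.3]], [[-1.4, -0.0], [-0.6, 1.0], [3.1, -0.1], [1.3, -1.2]]]
```

View pics/ov.png

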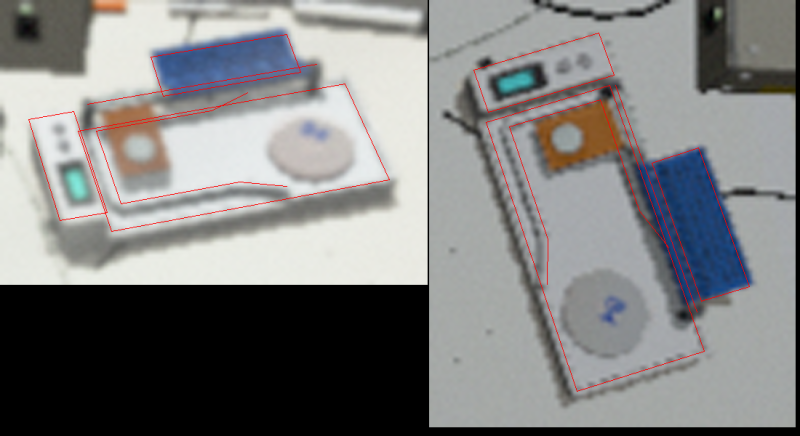

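```bash
python3 - <<'E'
from h import *
S,T=[pickle.load(open(n+".pkl","rb")) for n in("side","top")]
fs=lambda a:(np.array(a)+.5)/7-.5+[240,108]
ft=lambda a:(np.array(a)+.5)/5.6-.5+[300,180]
P=[(-121,-40,49),(34,-40,49),(-48,33,32),(31,33,32),(-76,43,32),(-146,44,24),(-146,-44,24),(72,-44,41),(72,44,41),(42,44,41)]
us=fs([(541,105),(152,178),(405,326),(208,360),(495,333),(675,312),(592,138),(62,210),(100,385),(185,375)])
ut=ft([(350,430),(248,124),(152,318),(103,180),(150,395),(190,545),(380,487),(243,50),(52,108),(70,158)])
f=lambda p:np.r_[(proj(S,W(p,P))-us).ravel(),(proj(T,W(p,P))-ut).ravel()]
th=np.linspace(0,6.283,90)
for z in(1,0):
    g=lambda p:f(np.r_[p[:3],p[3]*z]);r=LS(g,[.55,-.22,.34,0],loss="soft_l1",x_scale=.1);print(r.x.round(4));print(f(r.x).reshape(2,-1,2).round(1).tolist())
p=r.x[:3];np.save("p.npy",p)
B=[(-20,-81,40),(-115,-81,40)];print("bar px err",proj(S,W(p,B))-fs([(263,90),(490,52)]),proj(T,W(p,B))-ft([(378,203),(443,388)]))
bb=lambda c:np.r_[c.max(0)+c.min(0)]/2
def circ(q,z,rr=30):return W(p,[(q[0]+rr*np.cos(t),q[1]+rr*np.sin(t),z) for t in th])
rt=LS(lambda q:bb(proj(T,circ(q,36)))-ft((241.5,430.5)),[-95,5]);
def sb(q):
    c=np.r_[proj(S,circ(q,36)),proj(S,circ(q,24))];return bb(c)-fs((534.5,257))
rs=LS(sb,[-95,5]);print("dish top",rt.x,"side",rs.x)
q=(rt.x+rs.x)/2;print("dish",q,"world",W(p,[(*q,22)]))
E
```

```text
[ 0.5569 -0.2246  0.3361  0.0006]
[[[1.0, 1.9], [0.1, 1.2], [1.5, -0.6], [-0.0, -0.1], [0.2, -0.6], [-0.1, 0.1], [0.8, 1.3], [-1.5, 0.1], [0.7, 0.1], [0.2, -0.5]], [[1.6, 0.5], [0.1, -0.8], [0.2, 2.4], [-0.5, -0.9], [0.4, -0.1], [0.9, -0.9], [-1.5, -0.2], [-2.9, -0.4], [0.4, -1.8], [0.7, -0.3]]]
[ 0.5569 -0.2249  0.336   0.    ]
[[[0.9, 2.0], [0.1, 1.2], [1.5, -0.5], [-0.1, 0.0], [0.2, -0.5], [-0.2, 0.1], [0.8, 1.4], [-1.5, 0.1], [0.7, 0.2], [0.2, -0.5]], [[1.6, 0.5], [0.1, -0.7], [0.2, 2.4], [-0.4, -0.9], [0.4, -0.1], [1.0, -0.9], [-1.5, -0.2], [-2.9, -0.4], [0.5, -1.8], [0.8, -0.3]]]
bar px err [[-0.02792499  2.09069724]
 [ 1.04125424  1.87174562]] [[-2.68291547  0.54396585]
 [-1.96296341  1.63980027]]
dish top [-103.9929996     9.04208493] side [-101.66136584    9.89983756]
dish [-102.82718272    9.47096125] world [[ 0.45671171 -0.24981786  0.022     ]]
```

```bash
python3 - <<'E'
from h import *
S,T=[pickle.load(open(n+".pkl","rb")) for n in("side","top")]
fs=lambda a:(np.array(a)+.5)/7-.5+[240,108]
ft=lambda a:(np.array(a)+.5)/5.6-.5+[300,180]
p=np.load("p.npy")
N=dict(bar_far_ctl=((263,90),(378,203)),bar_far_load=((490,52),(443,388)),bar_in_load=((537,125),(355,415)),bar_in_ctl=((290,165),(290,228)),post_load=((541,105),(350,430)),post_ctl=((152,178),(248,124)),kink=((405,326),(152,318)),railback=((208,360),(103,180)),flare=((495,333),(150,395)),cornL=((675,312),(190,545)),cornR=((592,138),(380,487)),ctlBR=((62,210),(243,50)),ctlBL=((100,385),(52,108)),ctlFL=((185,375),(70,158)),disc=((240,252),(190,190)))
for k,(a,b) in N.items():
    r=LS(lambda q:np.r_[proj(S,q)[0]-fs(a),proj(T,q)[0]-ft(b)],[.55,-.25,.03])
    d=r.x[:2]-p[:2];c,s=np.cos(p[2]),np.sin(p[2])
    print(k,(np.array([c*d[0]+s*d[1],-s*d[0]+c*d[1],r.x[2]])*1000).round(1),"err",np.abs(r.fun).max().round(2))
E
```

```text
bar_far_ctl [-21.3 -87.6  41.5] err 0.19
bar_far_load [-112.9  -86.3   42.8] err 0.18
bar_in_load [-114.5  -39.7   48.8] err 0.8
bar_in_ctl [-20.4 -42.7  44.9] err 0.09
post_load [-117.   -34.2   61.6] err 0.79
post_ctl [ 33.  -38.7  53.8] err 0.64
kink [-42.9  32.3  31.5] err 0.56
railback [29.6 31.5 29.5] err 0.35
flare [-75.7  43.7  30.7] err 0.1
cornL [-146.3   46.9   26.8] err 0.51
cornR [-146.5  -48.4   24. ] err 0.45
ctlBR [ 68.2 -52.   33.5] err 0.76
ctlBL [71.  44.7 40.5] err 1.34
ctlFL [42.4 45.9 41.2] err 0.24
disc [10.  -2.5 46.9] err 0.01
```

```bash
python3 - <<'E'
from h import *
S,T=[pickle.load(open(n+".pkl","rb")) for n in("side","top")]
p=np.load("p.npy")
for k,a,b in(("knobs",(460,378),(297,345)),("tip",(445,310),(375,340)),("joy",(555,370),(333,432)),("bottle_oil",(313,492),(237,253)),("box",(345,128),(590,240))):
    r=LS(lambda q:np.r_[proj(S,q)[0]*1.5625-a,proj(T,q)[0]*1.5625-b],[.55,-.1,.1]);print(k,r.x.round(3),np.abs(r.fun).max().round(1))
for n,q in dict(touch=(-190,0),pre=(-153,21),pushed=(-106,10.2),press=(-108,-33),home=(-41,-33)).items(): print(n,W(p,[(*q,0)]).round(4))
E
```

```text
knobs [0.507 0.136 0.183] 0.0
tip [0.528 0.02  0.152] 1.5
joy [0.384 0.079 0.124] 0.1
bottle_oil [0.665 0.259 0.106] 1.8
box [ 0.707 -0.313  0.158] 2.9
touch [[ 0.3775 -0.2875  0.    ]]
pre [[ 0.4055 -0.2555  0.    ]]
pushed [[ 0.4535 -0.2502  0.    ]]
press [[ 0.4658 -0.2916  0.    ]]
home [[ 0.5291 -0.2695  0.    ]]
```

Request:
play_rows([
  [0,0.02,-0.03,0.03,0,0,0.1],
  [0,0.045,-0.07,0.05,0,0,0.2],
  [0,0.07,-0.11,0.05,0,0,0.3],
  [0,0.095,-0.15,0.05,0,0,0.4],
  [0,0.115,-0.195,0.05,0,0,0.52],
  [0,0.135,-0.24,0.05,0,0,0.52],
  [0,0.155,-0.285,0.05,0,0,0.52],
  [0,0.175,-0.33,0.05,0,0,0.52],
], newtons=20)

```text
time_s: 0.9
ee_pos: [0.4663, 0.332, 0.3001]
orientation: [-3.141, -0.0, -3.034]
wrist_force: [1.6, -0.5, 0.4]
opening: 0.0
grasp_force: 0.0
```

Request:
play_rows([
  [0,0.01,-0.048,0,0,0,0],
  [0,0.015,-0.097,0,0,0,0],
  [0,0.02,-0.146,0,0,0,0],
  [0,0.02,-0.195,0,0,0,0],
  [0,0.015,-0.244,0,0,0,0],
  [0,0.01,-0.293,0,0,0,0],
  [0,0.0,-0.34,0,0,0,0],
  [0,-0.01,-0.385,0,0,0,0],
])

```text
time_s: 1.7
ee_pos: [0.455, -0.0529, 0.3002]
orientation: [-3.142, -0.0, -3.035]
wrist_force: [0.9, -0.5, -0.7]
opening: -0.0002
grasp_force: 0.0
```

Request:
play_rows([
  [0,-0.015,-0.045,0,0,0,0],
  [0,-0.025,-0.09,0,0,0,0],
  [0,-0.035,-0.135,0,0,0,0],
  [0,-0.045,-0.17,-0.01,0,0,0],
  [0,-0.055,-0.2,-0.03,0,0,0],
  [0,-0.065,-0.22,-0.06,0,0,0],
  [0,-0.075,-0.23,-0.1,0,0,0],
  [0,-0.075,-0.23,-0.14,0,0,0],
])

```text
time_s: 2.5
ee_pos: [0.3794, -0.2827, 0.1593]
orientation: [-3.14, 0.0, -3.038]
wrist_force: [2.2, 0.2, -0.2]
opening: 0.0001
grasp_force: 0.0
```

Request:
play_rows([
  [0,0,0,-0.04,0,0,0],
  [0,0,0,-0.08,0,0,0],
  [0,0,0,-0.11,0,0,0],
  [0,0,0,-0.122,0,0,0],
  [0,0,0,-0.125,0,0,0],
  [0,0,0,-0.128,0,0,0],
  [0,0,0,-0.131,0,0,0],
  [0,0,0,-0.134,0,0,0],
])

```text
time_s: 3.3
ee_pos: [0.3815, -0.2812, 0.0272]
orientation: [-3.14, 0.002, -3.034]
wrist_force: [0.4, -0.7, -0.9]
opening: 0.0003
grasp_force: 0.0
```

Request:
play_rows([
  [0,0,0,-0.003,0,0,0],
  [0,0,0,-0.006,0,0,0],
  [0,0,0,-0.006,0,0,0],
])

```text
time_s: 3.6
ee_pos: [0.3825, -0.2821, 0.0221]
orientation: [3.139, -0.002, -3.034]
wrist_force: [-0.2, -0.2, -0.5]
opening: -0.0
grasp_force: 0.0
```

Request:
play_rows([
  [0,0,0,-0.002,0,0,0],
  [0,0,0,-0.002,0,0,0],
])

```text
time_s: 3.8
ee_pos: [0.3827, -0.2823, 0.0207]
orientation: [3.138, -0.004, -3.034]
wrist_force: [-1.2, 0.8, -0.2]
opening: -0.0001
grasp_force: 0.0
```

Request:
play_rows([
  [0,0,0,-0.002,0,0,0],
  [0,0,0,-0.002,0,0,0],
])

```text
time_s: 4.0
ee_pos: [0.3831, -0.2825, 0.0192]
orientation: [3.137, -0.004, -3.034]
wrist_force: [-0.5, -0.3, 0.8]
opening: -0.0003
grasp_force: 0.0
```

Request:
play_rows([
  [0,0,0,0.03,0,0,0],
  [0,0,0,0.05,0,0,0],
  [0,0.012,0.013,0.05,0,0,0],
  [0,0.024,0.026,0.045,0,0,0],
  [0,0.024,0.026,0.034,0,0,0],
  [0,0.024,0.026,0.034,0,0,0],
  [0,0.024,0.026,0.034,0,0,0],
])

```text
time_s: 4.7
ee_pos: [0.4061, -0.2569, 0.0529]
orientation: [3.137, -0.006, -3.035]
wrist_force: [0.1, 0.2, -0.0]
opening: 0.0001
grasp_force: 0.0
```

```bash
python3 - <<'E'
from h import *
from plant import read_camera
out=np.zeros((600,800,3),np.uint8)
a=read_camera("side")["frame"][100:180,250:350,::-1];b=read_camera("top")["frame"][180:290,300:390,::-1]
a=cv2.resize(a,None,fx=4.4,fy=4.4,interpolation=3);b=cv2.resize(b,None,fx=4,fy=4,interpolation=3)
out[:352,:440]=a;out[:440,440:]=b;cv2.imwrite("pics/c.png",out)
E
```

```text
(no output)
```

View pics/c.png

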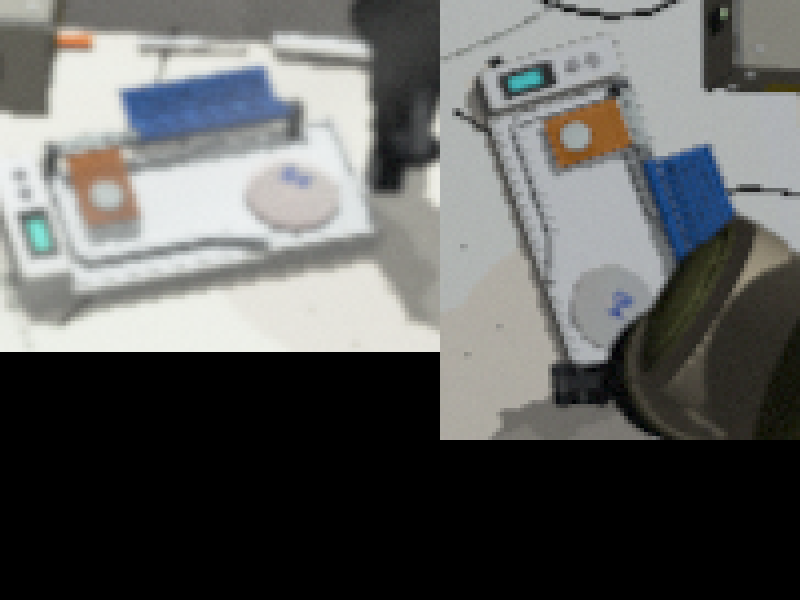

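Request:
play_rows([
  [0,0,0.001,-0.005,0,0,0],
  [0,0.006,0.0015,-0.005,0,0,0],
  [0,0.012,0.002,-0.005,0,0,0],
  [0,0.018,0.003,-0.005,0,0,0],
  [0,0.023,0.0035,-0.005,0,0,0],
  [0,0.028,0.004,-0.005,0,0,0],
  [0,0.032,0.0045,-0.005,0,0,0],
  [0,0.036,0.005,-0.005,0,0,0],
])

```text
time_s: 5.6
ee_pos: [0.4434, -0.2514, 0.0483]
orientation: [3.138, -0.004, -3.034]
wrist_force: [0.1, 0.7, -0.1]
opening: -0.0001
grasp_force: 0.1
```

Request:
play_rows([
  [0,0.004,0.0005,0,0,0,0],
  [0,0.008,0.001,0,0,0,0],
  [0,0.012,0.0015,0,0,0,0],
  [0,0.012,0.0015,0,0,0,0],
])

```text
time_s: 6.0
ee_pos: [0.4558, -0.2499, 0.0483]
orientation: [3.138, -0.004, -3.034]
wrist_force: [-0.4, -0.3, 0.2]
opening: -0.0002
grasp_force: 0.0
```

```bash
cat >look.py <<'E'
from h import *
import sys
from plant import read_camera
out=np.zeros((600,800,3),np.uint8)
S,T=read_camera("side"),read_camera("top")
pickle.dump(S,open("side_now.pkl","wb"));pickle.dump(T,open("top_now.pkl","wb"))
a=cv2.resize(S["frame"][100:180,250:350,::-1],None,fx=4.4,fy=4.4,interpolation=3);b=cv2.resize(T["frame"][180:290,300:390,::-1],None,fx=4,fy=4,interpolation=3)
out[:352,:440]=a;out[:440,440:]=b;cv2.imwrite(sys.argv[1],out)
E
python3 look.py pics/d.png
```

```text
(no output)
```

View pics/d.png

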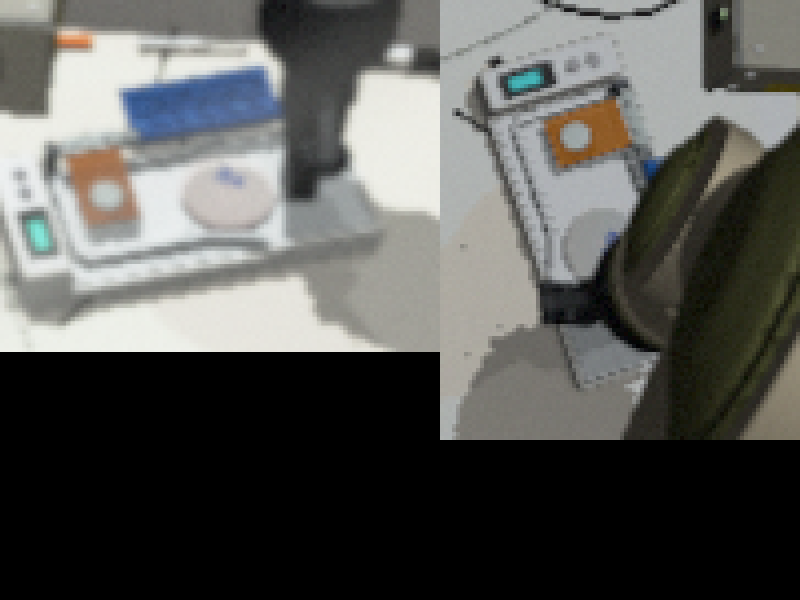

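The dish slid flat to side (228,197) in this crop, in front of the pusher, with the flap still shut ahead of it at (103,180). Now I measure where it stands.

```bash
python3 - <<'E'
from h import *
S=pickle.load(open("side_now.pkl","rb"));p=np.load("p.npy")
th=np.linspace(0,6.283,90)
circ=lambda q,z:W(p,[(q[0]+30*np.cos(t),q[1]+30*np.sin(t),z) for t in th])
def sb(q):
    c=np.r_[proj(S,circ(q,36)),proj(S,circ(q,24))];return (c.max(0)+c.min(0))/2-((np.array((228,197))+.5)/4.4-.5+[250,100])
print(LS(sb,[-65,1]).x)
from plant import arm
o=arm.get_obs();e=o["ee_pos"];d=e[:2]-p[:2];c,s=np.cos(p[2]),np.sin(p[2]);print(e,c*d[0]+s*d[1],-s*d[0]+c*d[1])
E
```

```text
[-64.40629288   1.50440897]
[ 0.45502452 -0.24996542  0.04831119] -0.10446866999931204 0.009887978142752631
```

Request:
play_rows([
  [0,-0.008,-0.001,0,0,0,0],
  [0,-0.008,-0.001,0.03,0,0,0],
  [0,-0.008,-0.001,0.06,0,0,0],
  [0.05,-0.004,-0.012,0.06,0,0,0.1],
  [0.05,0.003,-0.028,0.06,0,0,0.226],
  [0.05,0.01,-0.042,0.06,0,0,0.226],
  [0.05,0.01,-0.042,0.04,0,0,0.226],
  [0.05,0.01,-0.042,0.04,0,0,0.226],
])

```text
time_s: 6.9
ee_pos: [0.4637, -0.2922, 0.0866]
orientation: [3.135, -0.007, -2.813]
wrist_force: [0.2, 0.3, -0.0]
opening: 0.0502
grasp_force: 0.0
```

Request:
play_rows([
  [0.05,0.001,0,-0.012,0,0,0.008],
  [0.05,0.001,0,-0.022,0,0,0.008],
  [0.05,0.001,0,-0.026,0,0,0.008],
  [0.05,0.001,0,-0.029,0,0,0.008],
  [0.05,0.001,0,-0.032,0,0,0.008],
])

```text
time_s: 7.4
ee_pos: [0.4661, -0.2919, 0.0562]
orientation: [3.137, -0.004, -2.8]
wrist_force: [-0.7, -0.2, 0.7]
opening: 0.0494
grasp_force: 0.0
```

Request:
play_rows([
  [0.05,0,0,-0.003,0,0,0],
  [0.05,0,0,-0.003,0,0,0],
])

```text
time_s: 7.6
ee_pos: [0.4662, -0.2922, 0.0533]
orientation: [3.138, -0.004, -2.801]
wrist_force: [-0.5, -0.3, 0.3]
opening: 0.0503
grasp_force: 0.2
```

Request:
play_rows([
  [0.05,0,0,-0.003,0,0,0],
  [0.05,0,0,-0.003,0,0,0],
])

```text
time_s: 7.8
ee_pos: [0.4663, -0.2921, 0.0504]
orientation: [3.138, -0.004, -2.8]
wrist_force: [-0.0, -0.8, 3.5]
opening: 0.0499
grasp_force: 1.9
```

Request:
play_rows([
  [0.05,0,0,-0.003,0,0,0],
  [0.05,0,0,-0.003,0,0,0],
])

```text
time_s: 8.0
ee_pos: [0.4659, -0.2911, 0.0475]
orientation: [3.136, -0.004, -2.8]
wrist_force: [-0.9, 2.8, 7.3]
opening: 0.0503
grasp_force: 4.3
```

Request:
play_rows([
  [0.05,0,0,-0.002,0,0,0],
  [0.05,0,0,-0.003,0,0,0],
  [0.05,0,0,-0.003,0,0,0],
])

```text
time_s: 8.3
ee_pos: [0.4656, -0.2899, 0.0451]
orientation: [3.135, -0.005, -2.799]
wrist_force: [-2.5, 7.5, 18.3]
opening: 0.0497
grasp_force: 8.5
```

```bash
python3 look.py pics/e.png
```

```text
(no output)
```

View pics/e.png

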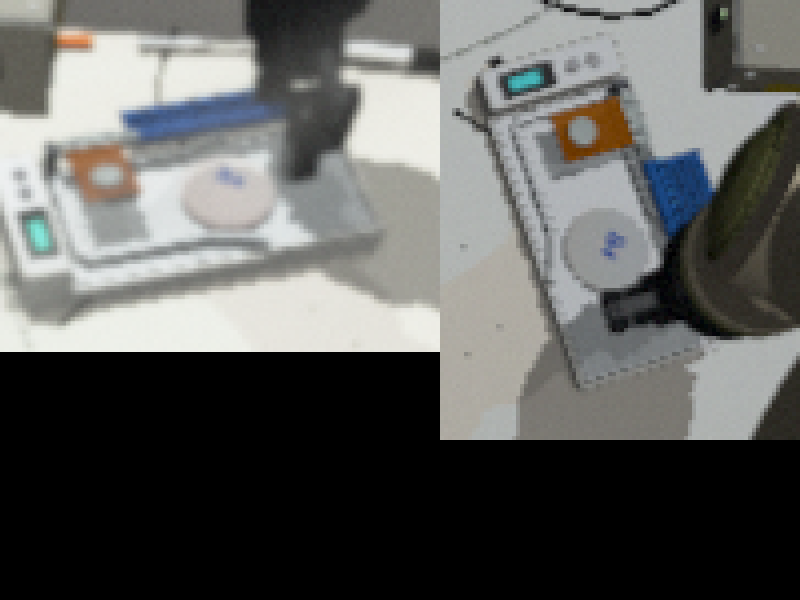

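The flap is open: its disc is at side (107,173) and top (581,132), and the inner finger stands right behind the dish. The 18 N suggests the flap is near its end stop, so I ease off and work out the angle from the disc.

```bash
python3 - <<'E'
from h import *
p=np.load("p.npy")
S,T=[pickle.load(open(n+"_now.pkl","rb")) for n in("side","top")]
def tri(a,b):
    r=LS(lambda q:np.r_[proj(S,q)[0]-a,proj(T,q)[0]-b],[.55,-.25,.03]);d=r.x[:2]-p[:2];c,s=np.cos(p[2]),np.sin(p[2])
    return (np.array([c*d[0]+s*d[1],-s*d[0]+c*d[1],r.x[2]])*1000).round(1),np.abs(r.fun).max()
f=lambda a,k,o:(np.array(a)+.5)/k-.5+o
for a,b in(((107,173),(141,132)),((67,150),(192,98)),((137,192),(120,160))): print(tri(f(a,4.4,[250,100]),f(b,4,[300,180])))
from plant import arm
o=arm.get_obs();print(o["ee_pos"],o["wrist_force"],o["joints"])
E
```

```text
(array([ 9.7, -3.1, 63.2]), np.float64(0.22962695896015362))
(array([ 23.4, -48.2,  40.8]), np.float64(0.37377413477241817))
(array([-3.6, 16. , 63.6]), np.float64(0.44436163430106035))
[ 0.46558328 -0.28996168  0.04520596] [-2.25717994  7.23587982 18.21052367] [ 0.46556138  0.70532564 -0.01673527  2.14046984  0.03239545  0.30389784
  2.33556676]
```

Request:
play_rows([
  [0.05,0,0,0.002,0,0,0],
  [0.05,0,0,0.002,0,0,0],
])

```text
time_s: 8.6
ee_pos: [0.4659, -0.291, 0.047]
orientation: [3.137, -0.004, -2.799]
wrist_force: [-2.1, 5.3, 10.7]
opening: 0.05
grasp_force: 6.0
```

Request:
play_rows([
  [0.05,0.0047,0.0016,0,0,0,0],
  [0.05,0.0094,0.0033,0,0,0,0],
  [0.05,0.0142,0.005,0,0,0,0],
  [0.05,0.0189,0.0066,0,0,0,0],
  [0.05,0.0236,0.0082,0,0,0,0],
  [0.05,0.0283,0.0099,0,0,0,0],
  [0.05,0.033,0.0115,0,0,0,0],
  [0.05,0.0378,0.0132,0,0,0,0],
])

```text
time_s: 9.4
ee_pos: [0.5027, -0.2794, 0.0465]
orientation: [3.137, -0.006, -2.802]
wrist_force: [-3.0, -1.8, 6.8]
opening: 0.0499
grasp_force: 3.1
```

Request:
play_rows([
  [0.05,0.0047,0.002,0,0,0,0],
  [0.05,0.0094,0.0037,0,0,0,0],
  [0.05,0.0142,0.0054,0,0,0,0],
  [0.05,0.0179,0.0067,0,0,0,0],
  [0.05,0.0208,0.0078,0,0,0,0],
  [0.05,0.0208,0.0078,0,0,0,0],
])

```text
time_s: 10.0
ee_pos: [0.5242, -0.2714, 0.0466]
orientation: [3.138, -0.005, -2.801]
wrist_force: [-2.6, -2.0, 5.4]
opening: 0.0497
grasp_force: 2.9
```

```bash
python3 look.py pics/f.png
```

```text
(no output)
```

View pics/f.png

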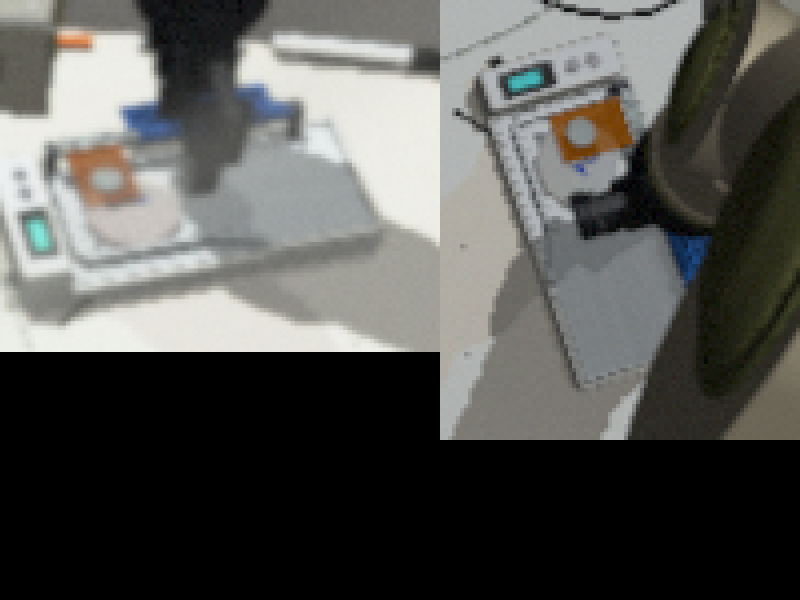

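The dish, at side (138,215), is now under the raised flap, about 5 mm short of home. I creep on until the push force rises.

Request:
play_rows([
  [0.05,0.0019,0.0007,0,0,0,0],
  [0.05,0.0038,0.0013,0,0,0,0],
  [0.05,0.0038,0.0013,0,0,0,0],
])

```text
time_s: 10.4
ee_pos: [0.5276, -0.2703, 0.0466]
orientation: [3.137, -0.006, -2.801]
wrist_force: [-2.2, -1.7, 5.4]
opening: 0.0503
grasp_force: 3.0
```

Request:
play_rows([
  [0.05,0.0014,0.0005,0,0,0,0],
  [0.05,0.0014,0.0005,0,0,0,0],
])

```text
time_s: 10.6
ee_pos: [0.5289, -0.2698, 0.0466]
orientation: [3.137, -0.006, -2.801]
wrist_force: [-2.7, -0.8, 5.9]
opening: 0.0498
grasp_force: 3.0
```

Request:
play_rows([
  [0.05,0.0014,0.0005,0,0,0,0],
  [0.05,0.0014,0.0005,0,0,0,0],
])

```text
time_s: 10.8
ee_pos: [0.5302, -0.2693, 0.0466]
orientation: [3.137, -0.006, -2.801]
wrist_force: [-2.3, -2.0, 5.9]
opening: 0.0501
grasp_force: 3.0
```

Request:
play_rows([
  [0.05,0.0014,0.0005,0,0,0,0],
  [0.05,0.0014,0.0005,0,0,0,0],
])

```text
time_s: 11.0
ee_pos: [0.5309, -0.269, 0.0465]
orientation: [3.137, -0.007, -2.802]
wrist_force: [-5.2, -2.2, 6.9]
opening: 0.0505
grasp_force: 4.7
```

Request:
play_rows([
  [0.05,0.001,0.0003,0,0,0,0],
  [0.05,0.001,0.0003,0,0,0,0],
  [0.05,0.001,0.0003,0,0,0,0],
])

```text
time_s: 11.3
ee_pos: [0.5309, -0.269, 0.0465]
orientation: [3.137, -0.008, -2.802]
wrist_force: [-7.2, -2.8, 7.2]
opening: 0.0502
grasp_force: 5.5
```

Request:
play_rows([
  [0.05,-0.002,-0.0007,0,0,0,0],
  [0.05,-0.0047,-0.0016,0,0,0,0],
  [0.05,-0.0075,-0.0026,0,0,0,0],
  [0.05,-0.0075,-0.0026,0.004,0,0,0],
  [0.05,-0.0075,-0.0026,0.009,0,0,0],
  [0.05,-0.0075,-0.0026,0.02,0,0,0],
  [0.05,-0.0075,-0.0026,0.06,0,0,0],
  [0.05,-0.0075,-0.0026,0.1,0,0,0],
])

```text
time_s: 12.1
ee_pos: [0.5253, -0.2701, 0.1473]
orientation: [3.136, -0.006, -2.8]
wrist_force: [0.3, -1.0, -0.6]
opening: 0.0502
grasp_force: 0.0
```

Request:
play_rows([
  [0.05,-0.02,0,0.04,0,0,0],
  [0.05,-0.04,0.03,0.08,0,0,0],
  [0.05,-0.05,0.075,0.1,0,0,0],
  [0.05,-0.05,0.12,0.1,0,0,0],
  [0.05,-0.05,0.165,0.1,0,0,0],
  [0.05,-0.05,0.165,0.1,0,0,0],
  [0.05,-0.05,0.165,0.1,0,0,0],
])

```text
time_s: 12.8
ee_pos: [0.476, -0.1046, 0.247]
orientation: [3.138, -0.004, -2.798]
wrist_force: [-0.2, -0.3, 0.2]
opening: 0.0499
grasp_force: 0.0
```

```bash
python3 look.py pics/g.png
```

```text
(no output)
```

View pics/g.png

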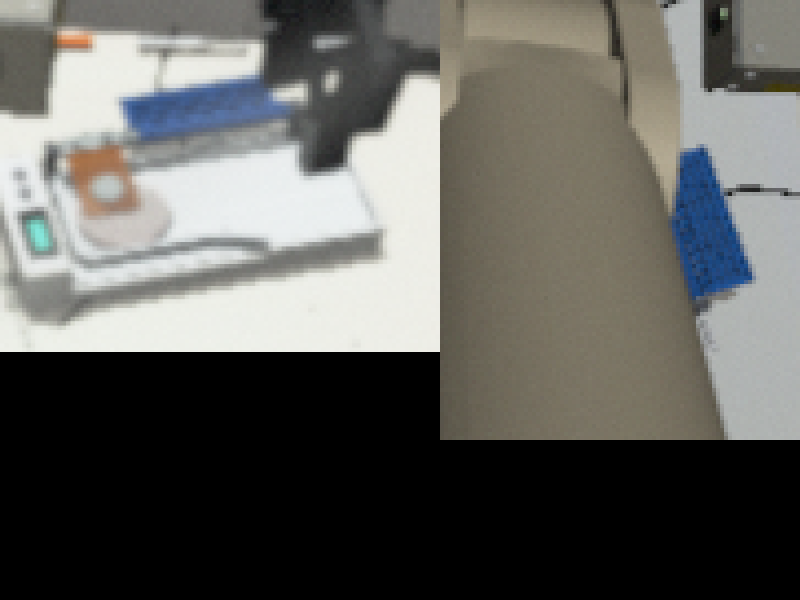

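The flap rests on the dish, which lies flat against the back stop with its right edge at side (171,215). The tool is clear. I check that edge against the home prediction and hand in if it agrees.

```bash
python3 - <<'E'
from h import *
S=pickle.load(open("side_now.pkl","rb"));p=np.load("p.npy");th=np.linspace(0,6.283,90)
c=np.concatenate([proj(S,W(p,[(30*np.cos(t),30*np.sin(t),z) for t in th])) for z in(24,36)])
m=((c-[250,100]+.5)*4.4-.5).max(0);print("home right/bottom edge",m)
if abs(m[0]-171)<6:
    from plant import arm;print(arm.hand_in())
E
```

```text
home right/bottom edge [174.25179628 258.23193634]
the job is handed in; nothing more can be done
None
```

I handed the job in at about 13 s: the dish was pushed home flat against the back stop and the flap closed onto it. The arm was clear and the bystanders untouched, but the judging result was not shown to me.

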